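Hang the blue gauge back on the display rail

ROBOT

A 6-joint arm with a two-finger parallel gripper is mounted at the origin on the work surface. World frame = base frame: x ahead of the robot, y to its left, z up, the work surface at z = 0. Lengths are in m, angles in rad, forces in N, time in s.
With the tool pointing down it reaches from about 0.225 to 0.875 m from the base axis. Payload 3.4 kg.
Tool frame: the origin (TCP) lies between the finger pads; the fingertips stand 25 mm ahead of it and the grasp point (between the pads) lies 6 mm ahead of it (manip.tips_ahead is the distance from the TCP to the fingertips, in m); z points along the fingers, x is the direction in which the jaws open and shut, and the axes are right-handed (so a half turn about z gives the same grasp; the last joint's range is limited). The gripper opens to 85 mm and grips with 20 to 120 N. Pads are 22 mm wide; open, the fingers measure 114 mm over their backs; the gripper's body (76 mm by 85 mm) begins 54 mm behind the grasp point. The pads swing forward as they close: fully open they stand 13 mm farther back than shut.
Start: joints at [-1.269, 0.276, 1.505, -0, 1.361, -0.121], TCP at [0.236, -0.524, 0.256] pointing down, gripper open.
Joint ranges: [-2.89, 2.89], [-0.75, 2.08], [0.22, 2.7], [-1.18, 4.32], [0.11, 2.71], [-2.7, 2.7]. Speed limits (rad/s): [2.57, 2.57, 3.14, 3.14, 3.14, 3.14].

INTERFACE

Orientations are given as a unit quaternion [w, x, y, z].
In Python, from rig import manip gives the robot as it stands. The module is installed in compiled form; this text tells all that it offers.
- The arm moves only by the tool send_rows, never from a script. Its argument "plan" is a list of rows, each an object with "linear": the shift along the tool's x, y, z in m, a list of three; "delta_rot": the turn, a rotation vector about the tool's x, y, z in degrees, a list of three; "fingers": the finger opening in m, from 0 to 0.0854. A call has 1 to 12 rows; each row shifts and turns the pose as measured when the row begins, along the tool's axes as they then stand; what a row does not reach is not made up. A row lasts 1/12 s, in which the tool goes at most 41.7 mm and 7.16 degrees, less where a joint would pass 70% of its speed; a pose out of reach is approached as far as the arm can. A call with a gripper value outside its range is refused whole. The fingers move at their own pace and stop on an object; "force" is the grip in N (left out, the last holds). Time passes only in rows, so rows that do not move let the fingers close. It gives the time, the measured TCP pose, the force and the opening at its end, in the units of the state.
- manip.get_state(): the state, without advancing time (a new reading comes with each control period).
- manip.get_image(name): name is "side" or "top"; returns the picture (384x512x3 uint8, red, green, blue); there is no depth.
- manip.camera_info(name): a dict with "K" (3x3 intrinsics, pixels), "rvec" (rotation vector, rad) and "tvec" (3), from world to camera coordinates, as OpenCV has them. Camera axes: x right, y down, z forward; pixel columns grow to the right and rows downward; lengths in m; the calibration is good to about 2 mm. A picture is of the moment at which its call begins. camera_info takes no time and is no camera call.
- manip.sign_off(): hands the job in, once; it reports no verdict.
Trained networks look in the newest picture that a camera, given by its name, has taken for a name from the list of things; names that differ only in an ending like _2 or _b are one class to them, and where a whole thing is asked for, a point or a joint stands for the part that bears it (a point fixed in the world has none). Each returns a list of dicts, best first, with "p" (0 to 1); they miss things now and then, are a little off and sometimes report something else, mostly with a low value. They report only what shows in the picture. A call takes as long as a camera call.
- manip.find_in(thing, camera): "extent" ([left, top, right, bottom] in pixels, round what is visible of it).
- manip.masks_of(thing, camera): "pixels" (384x512 bool, what is visible of it) and "extent" ([left, top, right, bottom] in pixels, round what is visible of it).
The state is a dict: "clock": time; "qpos": joint angles; "qd": joint speeds; "effort": joint torques, N m; "position": TCP position; "ee_rot": TCP orientation; "contact_force": force on the tool from outside, world axes, zero at the start; "moment": the same for the moment, N m; "width": finger opening in m.
Only numpy, scipy, OpenCV 4.12 (cv2) and the standard library are available. Lean on these libraries where they do the work, as an engineer would, in place of code of your own. Each camera call takes 0.05 s, during which the arm holds its last target. There are 200 camera calls.

TASK

Pick up the blue pressure gauge that stands on the counter and hang it by its hook on the upper bar of the display rail, in the free gap between the yellow and the green gauge, with its dial facing the same way as theirs. Lower it in gently, do not drop it, and leave its two neighbours hanging where they are.

Things in the scene. Friction and masses are not known exactly. Their poses are not given: they have to be found in the camera images.
- blue_handle (a point): Blue gauge (mm), loose, 0.3-0.6 kg, upright on counter (its red twin is not wanted). Point: in its black handle, 14 thick (x), 28 wide (y), top 24 above, hook roof 25 below, foot's underside 156 below. x out of the dial, z up. Body 64 wide (y), 13 behind to 37 ahead of point. Hook at the back: slot open down, 32 wide, 13 to 45 behind, lip to 75 below. Hung, bar centre is 29 behind, 38 below point.
- rack: Fixed display rail (all in mm): upper steel bar, 12 diameter, 460 long (y), centre 165 up, on white end posts 175 high; lower bar, 10 diameter, 75 up, 5 to +x of it, on which hung gauges rest back, leaning 4 degrees. Origin: on counter below mid-bar; x away from the robot, y along the bar, z up. Gauges hang on the +x side, dials to +x, handle point about 203 up and 30-36 to +x of the bar, feet 45 up.
- yellow_handle (a point): Yellow gauge, same shape as the blue one, hanging loose on the rail at one side of the free gap; pushed, it slides along the bar. Point: in its black handle as for the blue one, x out of its dial. Yellow and green may be either way round.
- green_handle (a point): Green gauge, the same, hanging at the other side of the free gap. Point: in its black handle as for the blue one. The yellow and green handle points are 160-188 mm apart along the bar with the free gap between them: a gauge midway has at least 15 mm free on each side.

How it is judged:
By the outcome, as a careful person would: the job done as asked, in the order asked, and still so for the second after the job is handed in, with the robot touching nothing.
It also fails if it takes over 38 s, if anything falls off the work surface, if the arm or the gripper's body presses on something with over 40 N, if the wrist force passes 120 N, or if a joint passes its speed limit or range.

## Working session

There is one attempt and no reset: what is moved stays moved. The work goes in short steps, Python scripts to look and compute and a tool call to move; the robot and the scene stay as the last step left them, time stands still between calls to the robot, and variables do not carry over. Pictures are saved under pics/ and viewed, about 8 in all and at most 12, crops included, and the job is handed in when it is done.

Besides the shell and the picture viewer there is one more tool, called as a command line: name --argument value ..., lists and objects as JSON in quotes. send_rows: Moves the arm, as the interface text tells. Its arguments: {"type":"object","properties":{"plan":{"type":"array","items":{"type":"object","properties":{"linear":{"type":"array","items":{"type":"number"}},"delta_rot":{"type":"array","items":{"type":"number"}},"fingers":{"type":"number"}}}},"force":{"type":"number"}},"required":["plan"]}

```bash
mkdir -p pics; cat > h.py <<'E'
import numpy as np, cv2
from rig import manip
from scipy.spatial.transform import Rotation as R
def cam(n):
    c=manip.camera_info(n); return np.array(c["K"],float),np.array(c["rvec"],float),np.array(c["tvec"],float)
def proj(n,p):
    K,r,t=cam(n); return cv2.projectPoints(np.array(p,float).reshape(-1,1,3),r,t,K,None)[0].reshape(-1,2)
def ray(n,uv):
    K,r,t=cam(n); M=cv2.Rodrigues(r)[0]; d=M.T@np.linalg.inv(K)@[uv[0],uv[1],1]; return -M.T@t.ravel(),d/np.linalg.norm(d)
def atz(n,uv,z):
    o,d=ray(n,uv); return o+d*(z-o[2])/d[2]
def save(n,f,img=None):
    im=manip.get_image(n) if img is None else img
    cv2.imwrite(f"pics/{f}.png",cv2.cvtColor(im,cv2.COLOR_RGB2BGR)); return im
E
python3 - <<'E'
from h import *
np.set_printoptions(precision=3,suppress=True)
a=save("side","s0");b=save("top","t0")
for n in("side","top"):
    o,d=ray(n,(256,192));print(n,o,d,cam(n)[0][0,0])
    for t in("blue_handle","yellow_handle","green_handle","rack"):
        print(t,[(np.round(x["p"],2),np.round(x["extent"])) for x in manip.find_in(t,n)[:3]])
s=manip.get_state();print(s["clock"],s["position"],s["ee_rot"],s["contact_force"],s["width"])
E
```

```text
side [ 0.358 -0.531  0.64 ] [ 0.221  0.712 -0.666] 393.79489451702983
blue_handle [(np.float64(0.74), array([169., 126., 216., 204.])), (np.float64(0.45), array([234.,  99., 370., 322.]))]
yellow_handle [(np.float64(0.9), array([261., 107., 305., 186.])), (np.float64(0.26), array([290., 154., 336., 238.]))]
green_handle [(np.float64(0.55), array([288., 153., 336., 238.]))]
rack [(np.float64(0.94), array([234.,  98., 368., 324.]))]
top [0.511 0.028 0.83 ] [ 0.069 -0.05  -0.996] 367.31386093101423
blue_handle [(np.float64(0.67), array([131., 231., 185., 286.]))]
yellow_handle [(np.float64(0.92), array([163., 134., 198., 184.]))]
green_handle [(np.float64(0.74), array([251., 132., 285., 184.]))]
rack [(np.float64(0.9), array([ 91., 142., 352., 208.]))]
0.5 [ 0.236 -0.524  0.256] [-0.     0.84  -0.543  0.   ] [ 0.85  -0.159  0.568] 0.08517627855457231
```

View pics/s0.png

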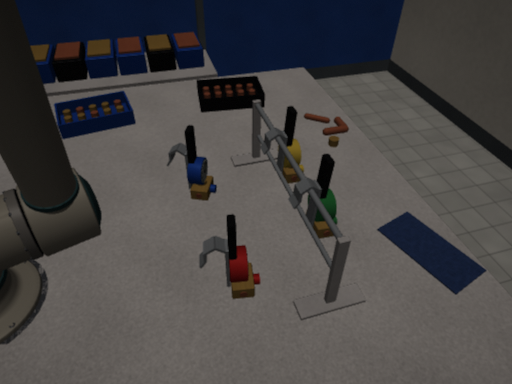

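View pics/t0.png

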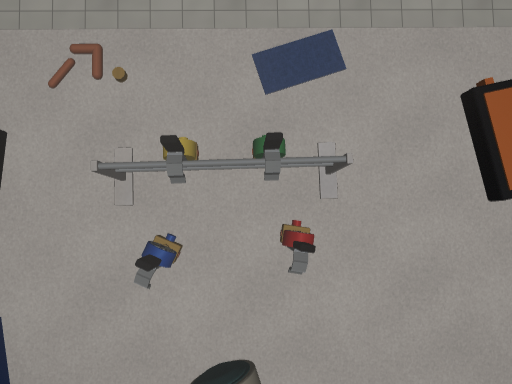

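```bash
python3 - <<'E'
import cv2,numpy as np
t=cv2.imread("pics/t0.png");s=cv2.imread("pics/s0.png")
def z(im,x0,y0,x1,y1,k): return cv2.resize(im[y0:y1,x0:x1],None,fx=k,fy=k,interpolation=cv2.INTER_CUBIC)
a=z(t,125,225,190,290,6); b=z(s,160,115,225,215,4)[:390]
A=np.zeros((400,660,3),np.uint8);A[:390,:390]=a;A[:390,395:655]=b[:390]
B=z(t,85,125,295,200,3)
B=cv2.copyMakeBorder(B,0,0,0,660-B.shape[1] if B.shape[1]<660 else 0,cv2.BORDER_CONSTANT)[:195,:660]
o=np.clip(np.vstack([A,B]).astype(float)*1.6,0,255)
cv2.imwrite("pics/c0.png",o);print(o.shape)
E
```

```text
(595, 660, 3)[ WARN:0@0.025] global loadsave.cpp:1063 imwrite_ Unsupported depth image for selected encoder is fallbacked to CV_8U.
```

View pics/c0.png

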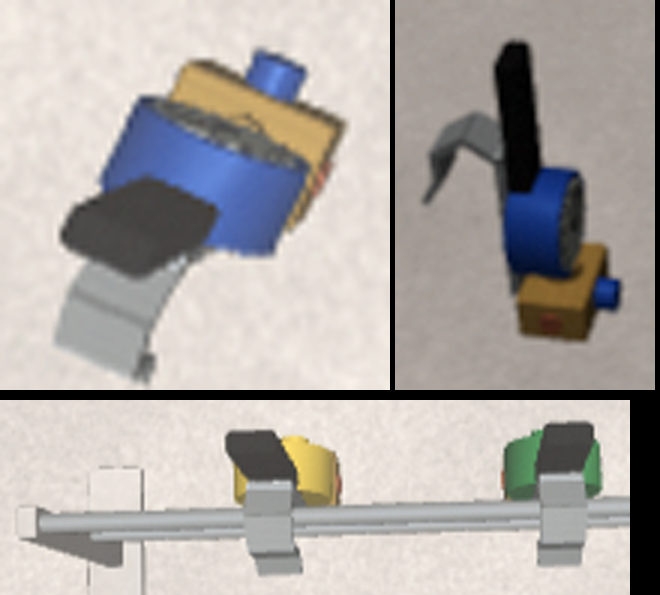

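```bash
cat > fit.py <<'E'
from h import *
from scipy.optimize import minimize
def boxmask(n,p,Rm,lo,hi,k=8):
    c=np.array([[x,y,z] for x in(lo[0],hi[0]) for y in(lo[1],hi[1]) for z in(lo[2],hi[2])])
    uv=proj(n,c@Rm.T+p); h=cv2.convexHull(uv.astype(np.float32)).reshape(-1,2)
    m=np.zeros((384*4,512*4),np.uint8); cv2.fillConvexPoly(m,np.round((h*4+1.5)*16).astype(np.int32),255,shift=4)
    return cv2.resize(m,(512,384),interpolation=cv2.INTER_AREA)/255.
def black(im,ext,thr=60):
    v=im.max(2).astype(float); sat=v-im.min(2); m=((v<thr)&(sat<25)).astype(float)
    w=np.zeros_like(m); l,t,r,b=[int(q) for q in ext]; w[t:b,l:r]=1; m*=w
    k,lab,st,_=cv2.connectedComponentsWithStats(m.astype(np.uint8)); i=1+np.argmax(st[1:,4]); return (lab==i).astype(float),st[i]
def fit(masks,z,x0,lean,zlo=-.02):
    def Rm(yaw): return R.from_euler("zy",[yaw,-lean]).as_matrix()
    def f(q):
        e=0
        for n,m in masks.items():
            b=boxmask(n,[q[0],q[1],z],Rm(q[2]),(-.007,-.014,q[3]),(.007,.014,.024)); e+=1-np.minimum(b,m).sum()/np.maximum(b,m).sum()
        return e
    best=None
    for dy in(-.3,0,.3):
        s=np.array([x0[0],x0[1],x0[2]+dy,zlo]); sim=np.vstack([s]+[s+d for d in np.diag([.01,.01,.25,.01])])
        r=minimize(f,s,method="Nelder-Mead",options=dict(initial_simplex=sim,maxiter=300,xatol=1e-4,fatol=1e-4))
        if best is None or r.fun<best.fun: best=r
    return best
E
python3 - <<'E'
from fit import *
np.set_printoptions(precision=4,suppress=True)
im={"side":cv2.imread("pics/s0.png")[:,:,::-1],"top":cv2.imread("pics/t0.png")[:,:,::-1]}
ex={"blue":{"side":(175,120,210,165),"top":(130,250,165,275)},"yellow":{"side":(275,100,305,150),"top":(155,130,190,155)},"green":{"side":(312,148,340,205),"top":(258,128,290,155)}}
for g,z,l in(("blue",.156,0),("yellow",.203,.07),("green",.203,.07)):
    ms={};
    for n in im:
        ms[n],st=black(im[n],ex[g][n]); print(g,n,st)
    uv=np.array(ms["top"].nonzero())[::-1].mean(1); p=atz("top",uv,z)
    for sub in(("side","top"),("top",)):
        r=fit({n:ms[n] for n in sub},z,[p[0],p[1],-.5 if g=="blue" else 0],l); print(g,sub,r.x,r.fun)
# bar
t=im["top"].astype(float).mean(2)
print("nadir",proj("top",[[.511,.028,0]]))
for a,b in((110,160),(200,245),(290,330)):
    for c in range(a,b,16): print(c,t[150:176,c].astype(int))
E
```

```text
blue side [175 125  22  40 391]
blue top [135 255  26  16 275]
blue ('side', 'top') [ 0.4319  0.1953 -0.3522 -0.0566] 0.4069723089930821
blue ('top',) [ 0.4343  0.1938 -0.3596 -0.0456] 0.11400276668088782
yellow side [275 106  22  44 445]
yellow top [161 136  23  18 282]
yellow ('side', 'top') [ 0.6422  0.1417 -0.0155 -0.0614] 0.6063605831450094
yellow ('top',) [ 0.643   0.1426 -0.0081 -0.0679] 0.19072067828544514
green side [312 154  23  45 564]
green top [263 133  20  17 270]Traceback (most recent call last):
  File "<stdin>", line 11, in <module>
  File "fit.py", line 22, in fit
    r=minimize(f,s,method="Nelder-Mead",options=dict(initial_simplex=sim,maxiter=300,xatol=1e-4,fatol=1e-4))
    res = _minimize_neldermead(fun, x0, args, callback, bounds=bounds,
                               **options)
    fxcc = func(xcc)
    fx = function(np.copy(x), *(wrapper_args + args))
  File "fit.py", line 17, in f
    b=boxmask(n,[q[0],q[1],z],Rm(q[2]),(-.007,-.014,q[3]),(.007,.014,.024)); e+=1-np.minimum(b,m).sum()/np.maximum(b,m).sum()
  File "fit.py", line 5, in boxmask
    uv=proj(n,c@Rm.T+p); h=cv2.convexHull(uv.astype(np.float32)).reshape(-1,2)
  File "h.py", line 7, in proj
    K,r,t=cam(n); return cv2.projectPoints(np.array(p,float).reshape(-1,1,3),r,t,K,None)[0].reshape(-1,2)
          ~~~^^^
  File "h.py", line 5, in cam
    c=manip.camera_info(n); return np.array(c["K"],float),np.array(c["rvec"],float),np.array(c["tvec"],float)
ValueError: time passes only in moves, steps and waits
```

```bash
python3 - <<'E'
s=open('h.py').read()
s=s.replace("def cam(n):\n","import functools\n@functools.lru_cache(None)\ndef cam(n):\n");open('h.py','w').write(s)
E
python3 - <<'E'
from fit import *
np.set_printoptions(precision=4,suppress=True,linewidth=150)
im={"side":cv2.imread("pics/s0.png")[:,:,::-1],"top":cv2.imread("pics/t0.png")[:,:,::-1]}
ex={"blue":{"side":(175,120,210,165),"top":(130,250,165,275)},"yellow":{"side":(275,100,305,150),"top":(155,130,190,155)},"green":{"side":(312,148,340,205),"top":(258,128,290,155)}}
for g,z,l in(("blue",.156,0),("yellow",.203,.07),("green",.203,.07)):
    ms={};
    for n in im:
        ms[n],st=black(im[n],ex[g][n],28 if n=="side" else 75); print(g,n,st)
    uv=np.array(ms["top"].nonzero())[::-1].mean(1); p=atz("top",uv,z)
    for sub in(("side","top"),("top",),("side",)):
        r=fit({n:ms[n] for n in sub},z,[p[0],p[1],-.5 if g=="blue" else 0],l,-.03); print(g,sub,r.x,r.fun)
t=im["top"].astype(float).mean(2)
print("nadir",proj("top",[[.511,.028,0]]))
for c in (115,130,145,205,220,235,295,310,325,340): print(c,t[150:178,c].astype(int))
print(im["side"].max(2)[135,170:215])
E
```

```text
blue side [185 126  11  37 302]
blue top [135 254  26  17 296]
blue ('side', 'top') [ 0.4318  0.1949 -0.2846 -0.0559] 0.27413638580330957
blue ('top',) [ 0.4334  0.1934 -0.3999 -0.049 ] 0.10494778502472046
blue ('side',) [ 0.4309  0.1926 -0.2726 -0.0541] 0.08420795405950265
yellow side [284 107  13  39 303]
yellow top [160 135  24  20 305]
yellow ('side', 'top') [ 0.6406  0.1408 -0.1779 -0.0581] 0.4725589008230432
yellow ('top',) [ 0.6431  0.1423  0.0034 -0.0836] 0.18788222959986012
yellow ('side',) [ 0.6378  0.1344 -0.2206 -0.0526] 0.23281200560502635
green side [317 154  17  45 444]
green top [258 133  25  22 298]
green ('side', 'top') [ 0.6438 -0.0354 -0.1421 -0.0607] 0.4568317092811107
green ('top',) [ 0.6453 -0.0366 -0.0005 -0.0899] 0.15679217533748624
green ('side',) [ 0.6407 -0.0394 -0.2488 -0.0561] 0.2280978022906568
nadir [[238.0455 217.5861]]
115 [143 143 143 143 143 143 141 141 141 143 143 136 100 101 111 118 113 103  90  89 103  86  74  73  73  73  73  71]
130 [143 143 142 141 142 143 142 141 139 139 139 135 101 107 115 118 109  97  92 120 108  98 116 139 140 140 139 139]
[... 427 characters left out ...]
 108 101 138 140 139 138 137 137 138 140 140]
295 [144 142 143 141 141 143 137 109 104 115 120 113  99  90 118 111  99 119 141 140 141 142 140 136 135 135 133 135]
310 [141 141 139 141 140 139 134  96 110 117 117 106  94  92 118 105 105 139 138 138 141 140 138 135 136 137 137 140]
325 [147 145 145 145 146 141 107 103 113 120 113 101  94 118 112  96  81  82  82  85 100 101 102 111 143 143 143 144]
340 [137 141 144 143 142 135  97 108 116 118 108  93  66  64  63  64  65  67  77 114 143 142 142 140 142 143 142 141]
[105 105 104 103 103 103 103 103 104 104 104 103 102 100  78  24   2   3   4   3   2   3   3   3  58  99 105 104 104 103 104 104 104 103 103 104 104
 105 104 104 103 104 104 103 104]
```

```bash
python3 - <<'E'
from fit import *
np.set_printoptions(precision=4,suppress=True,linewidth=150)
im={"side":cv2.imread("pics/s0.png")[:,:,::-1],"top":cv2.imread("pics/t0.png")[:,:,::-1]}
ex={"yellow":{"side":(275,100,305,150),"top":(155,134,184,155)},"green":{"side":(316,148,340,205),"top":(262,128,290,155)}}
for g in ex:
    ms={}
    for n in im: ms[n],st=black(im[n],ex[g][n],20 if n=="side" else 65); print(g,n,st)
    uv=np.array(ms["top"].nonzero())[::-1].mean(1); p=atz("top",uv,.203)
    for sub in(("side","top"),("top",),("side",)):
        r=fit({n:ms[n] for n in sub},.203,[p[0],p[1],0],-.07,-.04); print(g,sub,r.x,r.fun)
c=np.array([115,130,145,205,220,235,295,310,325,340]);e=np.array([161.7,161.7,161.2,159.6,158.6,158.3,156.5,156.2,155.5,155.3])+3.3
k=np.polyfit(c,e,1);print(k)
P=np.array([atz("top",(u,np.polyval(k,u)),.165) for u in(98,225,350)]);print(P,"rack yaw",np.arctan2(-(P[0]-P[2])[0],(P[0]-P[2])[1]))
print("hooks",atz("top",(175.5,163),.18),atz("top",(273.2,160),.18))
E
```

```text
yellow side [285 107  11  39 290]
yellow top [160 135  24  20 298]
yellow ('side', 'top') [ 0.6408  0.1388 -0.2388 -0.0363] 0.4071611361334835
yellow ('top',) [ 0.6409  0.1387  0.039  -0.0289] 0.14150987825841244
yellow ('side',) [ 0.6387  0.1346 -0.2464 -0.0365] 0.18815692449976873
green side [317 155  17  43 426]
green top [263 133  20  18 274]
green ('side', 'top') [ 0.6435 -0.0352 -0.2265 -0.0365] 0.36699301961235464
green ('top',) [ 0.6422 -0.035  -0.0281 -0.0255] 0.074472839556332
green ('side',) [ 0.64   -0.0419 -0.2548 -0.0366] 0.17304436166610226
[ -0.0302 168.7565]
[[ 0.6098  0.2773  0.165 ]
 [ 0.6125  0.0494  0.165 ]
 [ 0.6152 -0.1807  0.165 ]] rack yaw 0.011832207494388042
hooks [0.61   0.1364 0.18  ] [ 0.6121 -0.0371  0.18  ]
```

send_rows --plan '[{"linear":[0,0,0],"delta_rot":[0,0,-5.7],"fingers":0.055},{"linear":[0,0,0],"delta_rot":[0,0,-5.7],"fingers":0.055},{"linear":[0,0,0],"delta_rot":[0,0,-5.7],"fingers":0.055},{"linear":[0,0,0],"delta_rot":[0,0,-5.7],"fingers":0.055},{"linear":[0,0,0],"delta_rot":[0,0,-5.7],"fingers":0.055},{"linear":[0,0,0],"delta_rot":[0,0,-5.7],"fingers":0.055},{"linear":[0,0,0],"delta_rot":[0,0,-5.7],"fingers":0.055},{"linear":[0,0,0],"delta_rot":[0,0,-5.7],"fingers":0.055}]' --force 60

```text
clock: 1.17
position: [0.2359, -0.5243, 0.2565]
ee_rot: [0.0, 0.988, -0.157, 0.0]
contact_force: [-0.0, 0.1, 0.0]
width: 0.0551
```

```bash
cat > go.py <<'E'
import sys
from h import *
# args: x y z yaw(deg of tool x) [lean deg about rail y] -> remaining shift in tool axes (m), turn (deg)
np.set_printoptions(precision=4,suppress=True)
a=[float(v) for v in sys.argv[1:]]; s=manip.get_state()
q=s["ee_rot"]; Rc=R.from_quat([q[1],q[2],q[3],q[0]])
lean=a[4] if len(a)>4 else 0
Rt=R.from_euler("ZY",[a[3],lean],degrees=True)*R.from_euler("x",180,degrees=True)
d=np.array(a[:3])-s["position"]
print("t",s["clock"],"pos",np.array(s["position"]),"yaw x",np.degrees(np.arctan2(*Rc.as_matrix()[1::-1,0])),"zaxis",Rc.as_matrix()[:,2],"w",s["width"],"F",np.array(s["contact_force"]))
print("shift tool",Rc.inv().apply(d),"len",np.linalg.norm(d),"turn tool deg",np.degrees((Rc.inv()*Rt).as_rotvec()))
E
python3 go.py .4325 .193 .256 -20
```

```text
t 1.1667 pos [ 0.2359 -0.5243  0.2565] yaw x -18.03731292246278 zaxis [ 0.0001 -0.0003 -1.    ] w 0.05506082994328495 F [-0.0451  0.1481  0.0072]
shift tool [-0.0352 -0.7429  0.0003] len 0.7437610587942047 turn tool deg [ 0.0159 -0.013   1.9627]
```

send_rows --plan '[{"linear":[-0.0015,-0.031,0],"delta_rot":[0,0,0.2]},{"linear":[-0.0015,-0.031,0],"delta_rot":[0,0,0.2]},{"linear":[-0.0015,-0.031,0]},{"linear":[-0.0015,-0.031,0]},{"linear":[-0.0015,-0.031,0]},{"linear":[-0.0015,-0.031,0]},{"linear":[-0.0015,-0.031,0]},{"linear":[-0.0015,-0.031,0]},{"linear":[-0.0015,-0.031,0]},{"linear":[-0.0015,-0.031,0]},{"linear":[-0.0015,-0.031,0]},{"linear":[-0.0015,-0.031,0]}]'

```text
$.plan[0]: bad value
```

```bash
python3 go.py .4325 .193 .256 -20
```

```text
t 1.1667 pos [ 0.2359 -0.5243  0.2565] yaw x -18.03731292246278 zaxis [ 0.0001 -0.0003 -1.    ] w 0.05506082994328495 F [-0.0451  0.1481  0.0072]
shift tool [-0.0352 -0.7429  0.0003] len 0.7437610587942047 turn tool deg [ 0.0159 -0.013   1.9627]
```

All fields are required, so I'll send complete rows.

send_rows --plan '[{"linear":[-0.0015,-0.031,0],"delta_rot":[0,0,0],"fingers":0.055},{"linear":[-0.0015,-0.031,0],"delta_rot":[0,0,0],"fingers":0.055},{"linear":[-0.0015,-0.031,0],"delta_rot":[0,0,0],"fingers":0.055},{"linear":[-0.0015,-0.031,0],"delta_rot":[0,0,0],"fingers":0.055},{"linear":[-0.0015,-0.031,0],"delta_rot":[0,0,0],"fingers":0.055},{"linear":[-0.0015,-0.031,0],"delta_rot":[0,0,0],"fingers":0.055},{"linear":[-0.0015,-0.031,0],"delta_rot":[0,0,0],"fingers":0.055},{"linear":[-0.0015,-0.031,0],"delta_rot":[0,0,0],"fingers":0.055},{"linear":[-0.0015,-0.031,0],"delta_rot":[0,0,0],"fingers":0.055},{"linear":[-0.0015,-0.031,0],"delta_rot":[0,0,0],"fingers":0.055},{"linear":[-0.0015,-0.031,0],"delta_rot":[0,0,0],"fingers":0.055},{"linear":[-0.0015,-0.031,0],"delta_rot":[0,0,0],"fingers":0.055}]'

```text
clock: 2.17
position: [0.3353, -0.1573, 0.2546]
ee_rot: [0.003, 0.987, -0.161, 0.003]
contact_force: [-0.0, 0.7, 0.7]
width: 0.0553
```

```bash
python3 go.py .4325 .193 .256 -20
```

```text
t 2.1667 pos [ 0.3353 -0.1573  0.2546] yaw x -18.522757640251772 zaxis [ 0.0041 -0.0076 -1.    ] w 0.05531098631697003 F [-0.0173  0.7068  0.7157]
shift tool [-0.0191 -0.3631 -0.0037] len 0.3635858434999322 turn tool deg [ 0.3323 -0.3666  1.4762]
```

send_rows --plan '[{"linear":[-0.0016,-0.031,0],"delta_rot":[0,0,0.2],"fingers":0.055},{"linear":[-0.0016,-0.031,0],"delta_rot":[0,0,0.2],"fingers":0.055},{"linear":[-0.0016,-0.031,0],"delta_rot":[0,0,0.2],"fingers":0.055},{"linear":[-0.0016,-0.031,0],"delta_rot":[0,0,0.2],"fingers":0.055},{"linear":[-0.0016,-0.031,0],"delta_rot":[0,0,0.2],"fingers":0.055},{"linear":[-0.0016,-0.031,0],"delta_rot":[0,0,0.2],"fingers":0.055},{"linear":[-0.0016,-0.031,0],"delta_rot":[0,0,0],"fingers":0.055},{"linear":[-0.0016,-0.031,0],"delta_rot":[0,0,0],"fingers":0.055},{"linear":[-0.0016,-0.031,0],"delta_rot":[0,0,0],"fingers":0.055},{"linear":[-0.0016,-0.031,0],"delta_rot":[0,0,0],"fingers":0.055},{"linear":[-0.0016,-0.031,0],"delta_rot":[0,0,0],"fingers":0.055}]'

```text
clock: 3.08
position: [0.433, 0.1882, 0.2561]
ee_rot: [0.004, 0.985, -0.172, 0.009]
contact_force: [0.6, -1.2, -0.4]
width: 0.0547
```

```bash
python3 go.py .4325 .193 .168 -20
```

```text
t 3.0833 pos [0.433  0.1882 0.2561] yaw x -19.753450671890295 zaxis [ 0.0156 -0.0101 -0.9998] w 0.05466049337122576 F [ 0.5505 -1.1953 -0.4029]
shift tool [-0.0037 -0.0048  0.088 ] len 0.08820002739156274 turn tool deg [ 0.24   -1.0355  0.2444]
```

send_rows --plan '[{"linear":[-0.002,-0.004,0.005],"delta_rot":[0.2,-1,0.2],"fingers":0.055},{"linear":[0,-0.001,0.01],"delta_rot":[0,0,0],"fingers":0.055},{"linear":[0,0,0.01],"delta_rot":[0,0,0],"fingers":0.055}]'

```text
clock: 3.33
position: [0.4361, 0.2012, 0.2322]
ee_rot: [-0.003, 0.986, -0.169, 0.003]
contact_force: [-1.0, 0.2, -0.4]
width: 0.0553
```

```bash
python3 go.py .4325 .193 .168 -20
```

```text
t 3.3333 pos [0.4361 0.2012 0.2322] yaw x -19.46512219424171 zaxis [ 0.0065  0.0049 -1.    ] w 0.05525084213542228 F [-0.9796  0.2144 -0.3727]
shift tool [-0.001   0.0093  0.0642] len 0.06483719930491749 turn tool deg [-0.3897 -0.2561  0.5357]
```

send_rows --plan '[{"linear":[-0.001,0.009,0.01],"delta_rot":[-0.4,-0.2,0.5],"fingers":0.055},{"linear":[0,0,0],"delta_rot":[0,0,0],"fingers":0.055},{"linear":[0,0,0],"delta_rot":[0,0,0],"fingers":0.055}]'

```text
clock: 3.58
position: [0.4297, 0.1905, 0.2186]
ee_rot: [0.002, 0.985, -0.174, -0.002]
contact_force: [-0.2, 0.8, 0.1]
width: 0.055
```

```bash
python3 go.py .4325 .193 .168 -20; python3 - <<'E'
from h import *
a=save("top","t1");b=save("side","s1")
k=lambda im,x0,y0,x1,y1,f: cv2.resize(im[y0:y1,x0:x1],None,fx=f,fy=f,interpolation=cv2.INTER_CUBIC)
o=np.hstack([k(a,100,200,230,320,3),k(b,140,70,270,190,3)]);save("",'c1',np.clip(o*1.6,0,255).astype(np.uint8))
E
```

```text
t 3.5833 pos [0.4297 0.1905 0.2186] yaw x -20.041530680642495 zaxis [-0.0055 -0.0036 -1.    ] w 0.05496704409288377 F [-0.1591  0.8307  0.089 ]
shift tool [ 0.002  -0.0035  0.0506] len 0.05075685842845146 turn tool deg [ 0.2995  0.2246 -0.0409]
```

View pics/c1.png

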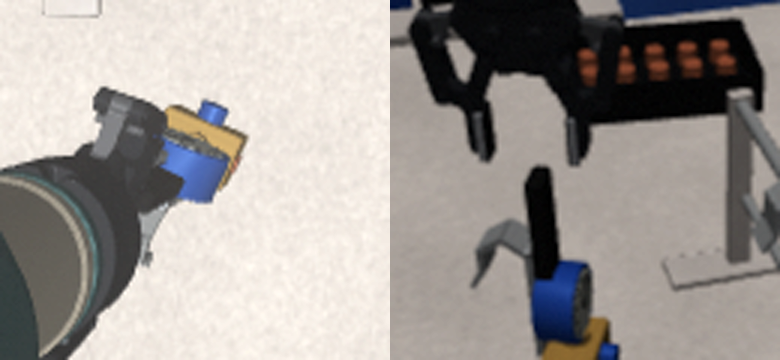

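The crop shows the open fingers straddling the blue handle: tips at about (485,160) and (572,160), handle top at (540,168). I'll go down and grip.

send_rows --plan '[{"linear":[0.002,-0.003,0.008],"delta_rot":[0.3,0.2,0],"fingers":0.055},{"linear":[0,0,0.009],"delta_rot":[0,0,0],"fingers":0.055},{"linear":[0,0,0.009],"delta_rot":[0,0,0],"fingers":0.055},{"linear":[0,0,0.009],"delta_rot":[0,0,0],"fingers":0.055},{"linear":[0,0,0.007],"delta_rot":[0,0,0],"fingers":0.055},{"linear":[0,0,0.004],"delta_rot":[0,0,0],"fingers":0.055},{"linear":[0,0,0],"delta_rot":[0,0,0],"fingers":0.055}]'

```text
clock: 4.27
position: [0.4337, 0.1919, 0.1693]
ee_rot: [-0.001, 0.985, -0.175, 0.001]
contact_force: [-0.1, 0.4, -0.6]
width: 0.0546
```

```bash
python3 go.py .4325 .193 .168 -20
```

```text
t 4.2667 pos [0.4337 0.1919 0.1693] yaw x -20.181637917572246 zaxis [ 0.0031  0.0014 -1.    ] w 0.0546149142106766 F [-0.1213  0.4433 -0.5602]
shift tool [-0.0015 -0.0007  0.0013] len 0.002107314851835921 turn tool deg [-0.1358 -0.1397 -0.1815]
```

send_rows --plan '[{"linear":[-0.001,0,0],"delta_rot":[0,0,0],"fingers":0.03},{"linear":[0,0,0],"delta_rot":[0,0,0],"fingers":0.02},{"linear":[0,0,0],"delta_rot":[0,0,0],"fingers":0.015},{"linear":[0,0,0],"delta_rot":[0,0,0],"fingers":0.01},{"linear":[0,0,0],"delta_rot":[0,0,0],"fingers":0.005},{"linear":[0,0,0],"delta_rot":[0,0,0],"fingers":0.005}]' --force 70

```text
clock: 4.77
position: [0.4324, 0.1922, 0.1689]
ee_rot: [-0.001, 0.985, -0.175, 0.001]
contact_force: [0.2, -0.9, -1.3]
width: 0.0128
```

```bash
python3 go.py .4325 .193 .380 -20
```

```text
t 4.7667 pos [0.4324 0.1922 0.1689] yaw x -20.14626220613203 zaxis [ 0.0021  0.0007 -1.    ] w 0.012823980794875185 F [ 0.1823 -0.8647 -1.3217]
shift tool [ 0.0002 -0.001  -0.2111] len 0.21109235302657298 turn tool deg [-0.0774 -0.0973 -0.1462]
```

send_rows --plan '[{"linear":[0,0,-0.004],"delta_rot":[0,0,0],"fingers":0.005},{"linear":[0,0,-0.008],"delta_rot":[0,0,0],"fingers":0.005},{"linear":[0,0,-0.014],"delta_rot":[0,0,0],"fingers":0.005},{"linear":[0,0,-0.02],"delta_rot":[0,0,0],"fingers":0.005},{"linear":[0,0,-0.025],"delta_rot":[0,0,0],"fingers":0.005},{"linear":[0,0,-0.025],"delta_rot":[0,0,0],"fingers":0.005},{"linear":[0,0,-0.025],"delta_rot":[0,0,0],"fingers":0.005},{"linear":[0,0,-0.025],"delta_rot":[0,0,0],"fingers":0.005},{"linear":[0,0,-0.025],"delta_rot":[0,0,0],"fingers":0.005},{"linear":[0,0,-0.02],"delta_rot":[0,0,0],"fingers":0.005},{"linear":[0,0,-0.01],"delta_rot":[0,0,0],"fingers":0.005},{"linear":[0,0,0],"delta_rot":[0,0,0],"fingers":0.005}]'

```text
clock: 5.77
position: [0.4272, 0.1911, 0.3799]
ee_rot: [0.002, 0.985, -0.175, -0.005]
contact_force: [0.5, 0.4, -3.5]
width: 0.0132
```

```bash
python3 go.py .4325 .051 .385 0.7; python3 - <<'E'
from h import *
a=save("side","s2")
save("",'c2',np.clip(cv2.resize(a[0:240,100:400],None,fx=2,fy=2,interpolation=cv2.INTER_CUBIC)*1.6,0,255).astype(np.uint8))
E
```

```text
t 5.7667 pos [0.4272 0.1911 0.3799] yaw x -20.143255695372957 zaxis [-0.0105 -0.0016 -0.9999] w 0.013224531341180186 F [ 0.5131  0.3519 -3.5398]
shift tool [ 0.0532  0.1297 -0.0049] len 0.14031391666808257 turn tool deg [  0.1912   0.582  -20.8417]
```

View pics/c2.png

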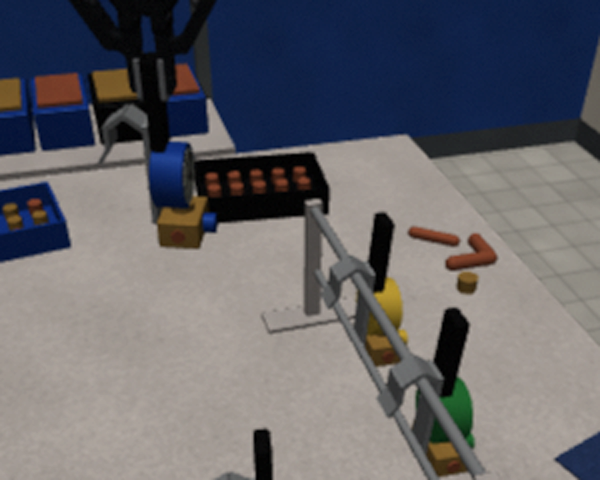

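The gauge is held upright with its hook at the back. Next I'll turn it to the rail yaw and move it sideways.

send_rows --plan '[{"linear":[0,0,0],"delta_rot":[0,0,-3],"fingers":0.005},{"linear":[0,0,0],"delta_rot":[0,0,-5],"fingers":0.005},{"linear":[0,0,0],"delta_rot":[0,0,-5],"fingers":0.005},{"linear":[0,0,0],"delta_rot":[0,0,-5],"fingers":0.005},{"linear":[0,0,0],"delta_rot":[0,0,-2],"fingers":0.005},{"linear":[0,0.01,0],"delta_rot":[0,0,0],"fingers":0.005},{"linear":[0,0.02,0],"delta_rot":[0,0,0],"fingers":0.005},{"linear":[0,0.03,0],"delta_rot":[0,0,0],"fingers":0.005},{"linear":[0,0.03,0],"delta_rot":[0,0,0],"fingers":0.005},{"linear":[0,0.025,0],"delta_rot":[0,0,0],"fingers":0.005},{"linear":[0,0.012,0],"delta_rot":[0,0,0],"fingers":0.005},{"linear":[0,0,0],"delta_rot":[0,0,0],"fingers":0.005}]'

```text
clock: 6.82
position: [0.42, 0.0547, 0.3655]
ee_rot: [0.005, 1.0, 0.006, -0.02]
contact_force: [-0.3, 0.2, -5.1]
width: 0.0134
```

```bash
python3 go.py .642 .051 .385 0.7 4
```

```text
t 6.8167 pos [0.42   0.0547 0.3655] yaw x 0.7188286476303972 zaxis [-0.0399 -0.0107 -0.9991] w 0.01341823000127844 F [-0.3379  0.166  -5.0802]
shift tool [ 0.221   0.0068 -0.0283] len 0.22289752026201454 turn tool deg [ 0.5854 -1.7038  0.0101]
```

send_rows --plan '[{"linear":[0,0.001,-0.01],"delta_rot":[0.2,0,0],"fingers":0.005},{"linear":[0.01,0.001,-0.01],"delta_rot":[0.2,-0.5,0],"fingers":0.005},{"linear":[0.02,0.001,-0.003],"delta_rot":[0.2,-0.5,0],"fingers":0.005},{"linear":[0.03,0.001,-0.003],"delta_rot":[0,-0.5,0],"fingers":0.005},{"linear":[0.032,0.001,-0.002],"delta_rot":[0,0,0],"fingers":0.005},{"linear":[0.032,0,-0.002],"delta_rot":[0,0,0],"fingers":0.005},{"linear":[0.032,0,-0.002],"delta_rot":[0,0,0],"fingers":0.005},{"linear":[0.03,0,-0.002],"delta_rot":[0,0,0],"fingers":0.005},{"linear":[0.018,0,-0.002],"delta_rot":[0,0,0],"fingers":0.005},{"linear":[0.006,0,0],"delta_rot":[0,0,0],"fingers":0.005},{"linear":[0,0,0],"delta_rot":[0,0,0],"fingers":0.005}]'

```text
clock: 7.73
position: [0.6371, 0.0586, 0.3877]
ee_rot: [-0.003, 0.999, 0.007, -0.037]
contact_force: [-0.6, -0.2, -5.2]
width: 0.0131
```

```bash
python3 go.py .643 .051 .385 0.7 4
```

```text
t 7.7333 pos [0.6371 0.0586 0.3877] yaw x 0.785745432498538 zaxis [-0.073   0.0064 -0.9973] w 0.01306109655529011 F [-0.5748 -0.2024 -5.2238]
shift tool [0.006  0.0077 0.0022] len 0.009983582733275058 turn tool deg [-0.4163  0.1814  0.0849]
```

Correct the position, settle, then check with both cameras before going down.

send_rows --plan '[{"linear":[0.006,0.007,0],"delta_rot":[-0.4,0,0],"fingers":0.005},{"linear":[0,0,0],"delta_rot":[0,0,0],"fingers":0.005},{"linear":[0,0,0],"delta_rot":[0,0,0],"fingers":0.005}]'

```text
clock: 7.98
position: [0.6409, 0.0524, 0.3871]
ee_rot: [0.0, 0.999, 0.008, -0.039]
contact_force: [0.2, 0.2, -4.6]
width: 0.0137
```

```bash
python3 go.py .643 .051 .385 0.7 4; python3 - <<'E'
from h import *
a=save("top","t3");b=save("side","s3")
k=lambda im,x0,y0,x1,y1,f: cv2.resize(im[y0:y1,x0:x1],None,fx=f,fy=f,interpolation=cv2.INTER_CUBIC)
o=np.hstack([k(a,140,60,310,220,2.3),k(b,210,10,380,170,2.3)]);save("",'c3',np.clip(o*1.6,0,255).astype(np.uint8))
E
```

```text
t 7.9833 pos [0.6409 0.0524 0.3871] yaw x 0.8819922047562196 zaxis [-0.0776 -0.001  -0.997 ] w 0.013742454913876474 F [ 0.1707  0.1713 -4.5568]
shift tool [0.0022 0.0015 0.0019] len 0.0032766721303974277 turn tool deg [0.0002 0.4485 0.1814]
```

View pics/c3.png

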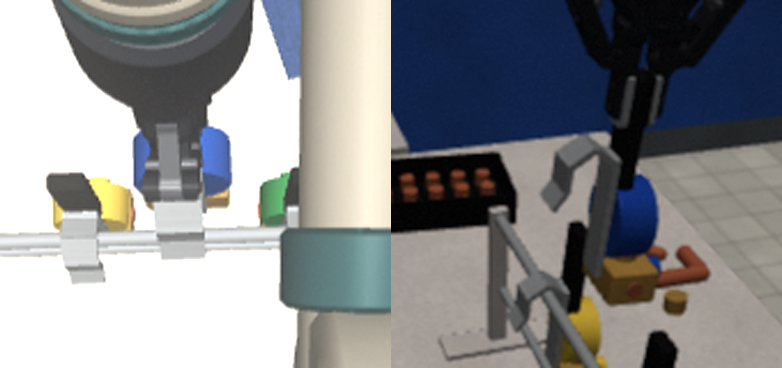

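send_rows --plan '[{"linear":[0.0025,0.001,0.006],"delta_rot":[0,0.2,0],"fingers":0.005},{"linear":[0.001,0,0.012],"delta_rot":[0,0,0],"fingers":0.005},{"linear":[0.0014,0,0.018],"delta_rot":[0,0,0],"fingers":0.005},{"linear":[0.0016,0,0.02],"delta_rot":[0,0,0],"fingers":0.005},{"linear":[0.0016,0,0.02],"delta_rot":[0,0,0],"fingers":0.005},{"linear":[0.0014,0,0.018],"delta_rot":[0,0,0],"fingers":0.005},{"linear":[0.001,0,0.012],"delta_rot":[0,0,0],"fingers":0.005},{"linear":[0,0,0.004],"delta_rot":[0,0,0],"fingers":0.005},{"linear":[0,0,0],"delta_rot":[0,0,0],"fingers":0.005}]'

```text
clock: 8.83
position: [0.6386, 0.0506, 0.2765]
ee_rot: [0.0, 0.999, 0.007, -0.032]
contact_force: [0.0, 0.7, -5.2]
width: 0.0132
```

```bash
python3 go.py .643 .051 .216 0.7 4; python3 - <<'E'
from h import *
print(atz("top",(218,161),.352))
a=save("top","t4");b=save("side","s4")
k=lambda im,x0,y0,x1,y1,f: cv2.resize(im[y0:y1,x0:x1],None,fx=f,fy=f,interpolation=cv2.INTER_CUBIC)
o=np.hstack([k(a,150,100,290,220,2.7),k(b,230,60,370,180,2.7)]);save("",'c4',np.clip(o*1.5,0,255).astype(np.uint8))
E
```

```text
t 8.8333 pos [0.6386 0.0506 0.2765] yaw x 0.8121974229510661 zaxis [-0.0649 -0.0013 -0.9979] w 0.013221749065109867 F [ 0.0469  0.6521 -5.2397]
shift tool [ 0.0083 -0.0004  0.0601] len 0.06062776911084881 turn tool deg [ 0.028  -0.2782  0.1119]
[0.58524134 0.05239246 0.352     ]
```

View pics/c4.png

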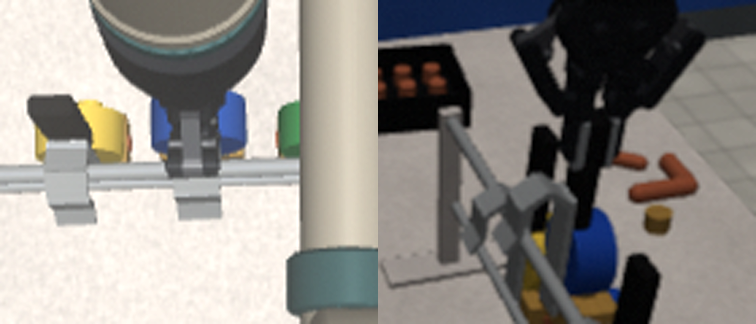

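```bash
python3 - <<'E'
from h import *
print("blue lip",atz("top",(150+198/2.7,180.7),.189),"yellow lip",atz("top",(150+77/2.7,182.6),.128))
# predicted blue lip bottom back edge if point at TCP-13mm along gauge z, 45-48 behind, 75 below
s=manip.get_state();q=s["ee_rot"];M=R.from_quat([q[1],q[2],q[3],q[0]]).as_matrix()
for b in(13,45,48): print(b,np.array(s["position"])+M@[-b/1000,0,.013+.075])
E
```

```text
blue lip [0.57584729 0.05219959 0.189     ] yellow lip [0.58017407 0.13982535 0.128     ]
13 [0.62097385 0.05028308 0.1908541 ]
45 [0.58903944 0.04983117 0.19285143]
48 [0.58604559 0.04978881 0.19303868]
```

send_rows --plan '[{"linear":[0.005,0,0],"delta_rot":[0,-0.2,0],"fingers":0.005},{"linear":[0.0005,0,0.004],"delta_rot":[0,0,0],"fingers":0.005},{"linear":[0.0006,0,0.008],"delta_rot":[0,0,0],"fingers":0.005},{"linear":[0.0006,0,0.008],"delta_rot":[0,0,0],"fingers":0.005},{"linear":[0.0006,0,0.008],"delta_rot":[0,0,0],"fingers":0.005},{"linear":[0.0006,0,0.008],"delta_rot":[0,0,0],"fingers":0.005},{"linear":[0.0004,0,0.006],"delta_rot":[0,0,0],"fingers":0.005},{"linear":[0,0,0.002],"delta_rot":[0,0,0],"fingers":0.005},{"linear":[0,0,0],"delta_rot":[0,0,0],"fingers":0.005}]'

```text
clock: 9.68
position: [0.6475, 0.0506, 0.2323]
ee_rot: [0.001, 1.0, 0.007, -0.03]
contact_force: [-0.3, 0.3, -5.2]
width: 0.013
```

```bash
python3 go.py .643 .051 .216 0.7 4
```

```text
t 9.6833 pos [0.6475 0.0506 0.2323] yaw x 0.80899426410727 zaxis [-0.059  -0.0015 -0.9983] w 0.013004547827496273 F [-0.2934  0.3028 -5.1894]
shift tool [-0.0035 -0.0005  0.0166] len 0.016955602093378708 turn tool deg [ 0.048  -0.6163  0.1085]
```

send_rows --plan '[{"linear":[-0.003,0,0.001],"delta_rot":[0,-0.5,0],"fingers":0.005},{"linear":[0,0,0.003],"delta_rot":[0,0,0],"fingers":0.005},{"linear":[0,0,0.003],"delta_rot":[0,0,0],"fingers":0.005},{"linear":[0,0,0.002],"delta_rot":[0,0,0],"fingers":0.005},{"linear":[0,0,0.001],"delta_rot":[0,0,0],"fingers":0.005}]'

```text
clock: 10.1
position: [0.6446, 0.0505, 0.2227]
ee_rot: [0.001, 0.999, 0.007, -0.033]
contact_force: [0.0, -0.3, -5.3]
width: 0.0131
```

```bash
python3 go.py .643 .051 .216 0.7 4
```

```text
t 10.1 pos [0.6446 0.0505 0.2227] yaw x 0.8086749940620375 zaxis [-0.0653 -0.0017 -0.9979] w 0.013067819258380187 F [ 0.013  -0.2797 -5.3019]
shift tool [-0.0012 -0.0005  0.0067] len 0.00686182629326765 turn tool deg [ 0.0517 -0.2559  0.1083]
```

send_rows --plan '[{"linear":[0,0,0.002],"delta_rot":[0,-0.2,0],"fingers":0.005},{"linear":[0,0,0.002],"delta_rot":[0,0,0],"fingers":0.005},{"linear":[0,0,0.001],"delta_rot":[0,0,0],"fingers":0.005}]'

```text
clock: 10.35
position: [0.6446, 0.0505, 0.2177]
ee_rot: [0.001, 0.999, 0.007, -0.034]
contact_force: [-1.3, -0.5, -4.7]
width: 0.0133
```

```bash
python3 go.py .643 .051 .216 0.7 4
```

```text
t 10.35 pos [0.6446 0.0505 0.2177] yaw x 0.8048893277096808 zaxis [-0.0677 -0.0018 -0.9977] w 0.013305882886337442 F [-1.278  -0.543  -4.6798]
shift tool [-0.0014 -0.0005  0.0018] len 0.002368659353307064 turn tool deg [ 0.0539 -0.1166  0.1046]
```

send_rows --plan '[{"linear":[0,0,0.001],"delta_rot":[0,0,0],"fingers":0.005},{"linear":[0,0,0.001],"delta_rot":[0,0,0],"fingers":0.005}]'

```text
clock: 10.52
position: [0.6444, 0.0505, 0.2155]
ee_rot: [0.001, 0.999, 0.007, -0.034]
contact_force: [-0.1, -0.5, -5.9]
width: 0.0129
```

```bash
python3 go.py .643 .051 .216 0.7 4
```

```text
t 10.5167 pos [0.6444 0.0505 0.2155] yaw x 0.8103292868031481 zaxis [-0.0678 -0.0018 -0.9977] w 0.012930831454305871 F [-0.0955 -0.5258 -5.9336]
shift tool [-0.0015 -0.0005 -0.0004] len 0.001619577148664114 turn tool deg [ 0.0578 -0.1116  0.11  ]
```

send_rows --plan '[{"linear":[0,0,0.001],"delta_rot":[0,0,0],"fingers":0.005},{"linear":[0,0,0.001],"delta_rot":[0,0,0],"fingers":0.005}]'

```text
clock: 10.68
position: [0.6444, 0.0505, 0.2139]
ee_rot: [0.001, 0.999, 0.007, -0.034]
contact_force: [-0.1, 0.9, 1.8]
width: 0.0133
```

```bash
python3 go.py .643 .051 .216 0.7 4
```

```text
t 10.6833 pos [0.6444 0.0505 0.2139] yaw x 0.8098482619678 zaxis [-0.0673 -0.0018 -0.9977] w 0.013255395855029908 F [-0.07    0.8516  1.7984]
shift tool [-0.0015 -0.0005 -0.002 ] len 0.002516627386096152 turn tool deg [ 0.0574 -0.1418  0.1095]
```

Contact with the bar: the vertical force went from -5.3 to +1.8 N at a TCP height of 0.214 m. I'll look before letting go.

```bash
python3 - <<'E'
from h import *
a=save("top","t5");b=save("side","s5")
k=lambda im,x0,y0,x1,y1,f: cv2.resize(im[y0:y1,x0:x1],None,fx=f,fy=f,interpolation=cv2.INTER_CUBIC)
o=np.hstack([k(a,150,120,270,220,3),k(b,240,90,360,190,3)]);save("",'c5',np.clip(o*1.5,0,255).astype(np.uint8))
E
```

View pics/c5.png

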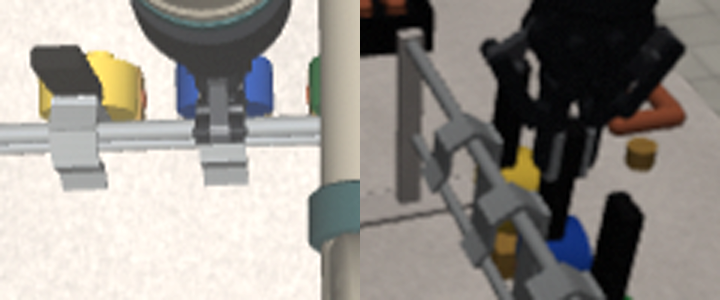

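The blue hook straddles the bar at (222,160), in line with the yellow gauge's. I'll release slowly.

send_rows --plan '[{"linear":[0,0,0],"delta_rot":[0,0,0],"fingers":0.015},{"linear":[0,0,0],"delta_rot":[0,0,0],"fingers":0.018},{"linear":[0,0,0],"delta_rot":[0,0,0],"fingers":0.022},{"linear":[0,0,0],"delta_rot":[0,0,0],"fingers":0.03},{"linear":[0,0,0],"delta_rot":[0,0,0],"fingers":0.04},{"linear":[0,0,0],"delta_rot":[0,0,0],"fingers":0.045},{"linear":[0,0,0],"delta_rot":[0,0,0],"fingers":0.045}]' --force 20

```text
clock: 11.37
position: [0.6461, 0.0504, 0.2177]
ee_rot: [0.001, 1.0, 0.007, -0.03]
contact_force: [0.6, 0.7, 0.0]
width: 0.0449
```

```bash
python3 go.py .643 .051 .33 0.7 4
```

```text
t 11.3667 pos [0.6461 0.0504 0.2177] yaw x 0.8060063318240279 zaxis [-0.0598 -0.002  -0.9982] w 0.0448566237789283 F [0.5775 0.7274 0.0323]
shift tool [-0.0098 -0.0005 -0.1119] len 0.11237639019271763 turn tool deg [ 0.0761 -0.5688  0.1054]
```

send_rows --plan '[{"linear":[0,0,-0.004],"delta_rot":[0,0,0],"fingers":0.045},{"linear":[-0.0003,0,-0.008],"delta_rot":[0,0,0],"fingers":0.045},{"linear":[-0.0005,0,-0.01],"delta_rot":[0,0,0],"fingers":0.045},{"linear":[-0.0006,0,-0.012],"delta_rot":[0,0,0],"fingers":0.045},{"linear":[-0.001,0,-0.018],"delta_rot":[0,0,0],"fingers":0.045},{"linear":[-0.001,0,-0.025],"delta_rot":[0,0,0],"fingers":0.045},{"linear":[-0.001,0,-0.025],"delta_rot":[0,0,0],"fingers":0.045},{"linear":[-0.001,0,-0.025],"delta_rot":[0,0,0],"fingers":0.045},{"linear":[-0.01,0,-0.01],"delta_rot":[0,0,0],"fingers":0.045},{"linear":[-0.025,0,0],"delta_rot":[0,0,0],"fingers":0.045},{"linear":[-0.03,0,0],"delta_rot":[0,0,0],"fingers":0.045},{"linear":[-0.03,0,0],"delta_rot":[0,0,0],"fingers":0.045}]'

```text
clock: 12.37
position: [0.5552, 0.0489, 0.3716]
ee_rot: [0.001, 1.0, 0.007, -0.027]
contact_force: [-0.5, -0.0, -0.0]
width: 0.0454
```

send_rows --plan '[{"linear":[-0.03,0,0],"delta_rot":[0,0,0],"fingers":0.045},{"linear":[-0.03,0,0],"delta_rot":[0,0,0],"fingers":0.045},{"linear":[-0.03,0,0],"delta_rot":[0,0,0],"fingers":0.045},{"linear":[-0.03,0,0],"delta_rot":[0,0,0],"fingers":0.045},{"linear":[-0.03,0,0],"delta_rot":[0,0,0],"fingers":0.045},{"linear":[-0.02,0,0],"delta_rot":[0,0,0],"fingers":0.045},{"linear":[-0.01,0,0],"delta_rot":[0,0,0],"fingers":0.045},{"linear":[0,0,0],"delta_rot":[0,0,0],"fingers":0.045}]'

```text
clock: 13.03
position: [0.353, 0.047, 0.3838]
ee_rot: [0.001, 1.0, 0.007, -0.028]
contact_force: [0.9, 0.6, 0.3]
width: 0.0449
```

```bash
python3 go.py .4 .051 .33 0.7 4; python3 - <<'E'
from fit import *
np.set_printoptions(precision=4,suppress=True,linewidth=150)
a=save("top","t6");b=save("side","s6")
k=lambda im,x0,y0,x1,y1,f: cv2.resize(im[y0:y1,x0:x1],None,fx=f,fy=f,interpolation=cv2.INTER_CUBIC)
o=np.hstack([k(a,140,110,310,220,2.3),k(b,230,90,360,250,253/160)]);save("",'c6',np.clip(o*1.5,0,255).astype(np.uint8))
for t in("blue_handle","yellow_handle","green_handle"):
    for n in("top","side"): print(t,n,[(round(float(x["p"]),2),np.round(x["extent"])) for x in manip.find_in(t,n)[:2]])
E
```

```text
t 13.0333 pos [0.353  0.047  0.3838] yaw x 0.8098424357369197 zaxis [-0.0551 -0.0027 -0.9985] w 0.04485554458260853 F [0.9165 0.5799 0.2975]
shift tool [ 0.05   -0.0034  0.0511] len 0.07158218534677252 turn tool deg [ 0.1144 -0.8416  0.1088]
blue_handle top [(0.93, array([207., 131., 242., 180.]))]
blue_handle side [(0.93, array([273., 128., 318., 214.]))]
yellow_handle top [(0.76, array([160., 133., 197., 183.]))]
yellow_handle side [(0.76, array([262., 108., 302., 185.])), (0.33, array([277., 130., 316., 209.]))]
green_handle top [(0.94, array([257., 134., 284., 181.]))]
green_handle side [(0.56, array([290., 154., 337., 240.]))]
```

View pics/c6.png

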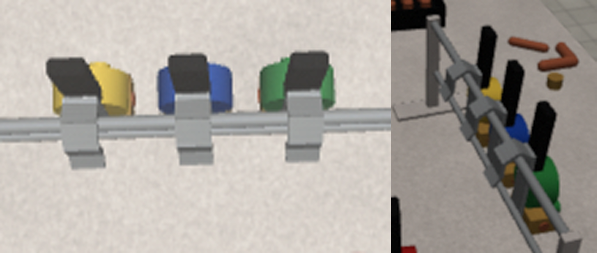

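```bash
python3 - <<'E'
from fit import *
np.set_printoptions(precision=4,suppress=True)
im=save("top","t7");t0=cv2.imread("pics/t0.png")[:,:,::-1];t6=cv2.imread("pics/t6.png")[:,:,::-1]
for g,e in(("yellow",(155,134,184,155)),("blue",(205,128,237,155)),("green",(262,128,290,155))):
    m,_=black(im,e,65);uv=np.array(m.nonzero())[::-1].mean(1);p=atz("top",uv,.203)
    print(g,fit({"top":m},.203,[p[0],p[1],0],-.07,-.04).x[:3],"blob",uv,np.array(black(t0,e,65)[0].nonzero())[::-1].mean(1) if g!="blue" else "")
print("diff t6-t7 max",np.abs(im.astype(int)-t6)[125:190,140:300].max())
s=manip.get_state();print(s["clock"],np.abs(s["qd"]).max());print(manip.sign_off())
E
```

```text
yellow [0.6404 0.1387 0.0226] blob [171.5117 143.3445] [171.4832 143.3188]
blue [ 0.6419  0.0529 -0.0015] blob [221.7901 141.3893] 
green [ 0.6422 -0.035  -0.0281] blob [272.6241 140.5985] [272.6241 140.5985]
diff t6-t7 max 3
13.4833 0.006300480906200767
the job is handed in; nothing more can be done
None
```

The blue gauge now hangs by its hook on the upper bar, in the gap between the yellow and green gauges, with its dial facing the same way as theirs. I gripped it by the handle, carried it over the rail and lowered it in small steps until the bar took its weight. Then I opened the fingers slowly, backed the arm off and handed the job in at 13.5 s.

**Last checks:**
- **Position:** the blue handle measures (0.642, 0.053) m, within 2 mm of midway between yellow (y = 0.139) and green (y = -0.035). All three handles are within 2 mm of each other in x.
- **Facing:** the blue gauge's yaw is about 0°, against about 0.7° for the rail.
- **Neighbours:** both sit where they started, having moved less than 0.1 px in the top view.
- **Stillness:** nothing in the rail area changed between the last two pictures, and the robot is clear of everything.
- **Forces:** the readings stayed below about 7 N.

**Disagreements:** early on, the side camera placed the yellow and green handles 4–7 mm off the top camera along the bar. I used the top camera together with the hook positions, and the final picture agreed with that.

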